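# Bring the knob-lidded jar round to the front of the café carousel and hold it there

### The job

On the coffee bar's condiment carousel, find the tall jar whose lid has a round knob, take the crossbar handle on top and turn the carousel until that jar faces the front, over the stand's steel tongue, where you feel the turntable come up against its stop. A spring pulls the turntable back, so finish still holding the handle, with the turntable held still against that stop. Leave the jars upright and untouched in their seats, and do not disturb the things standing around.

Things in the scene. Friction and masses are not known exactly. Their poses are not given: they have to be found in the camera images.
- stand: fixed round steel foot of the carousel, 230 mm across, 18 mm high. Origin: on the work surface, on the turning axis. Its own -x direction is the FRONT: a flat steel tongue 50 mm wide sticks out there to 210 mm from the axis with a 30 mm high upturned lip at its end
- front (a point): point fixed to the stand, 100 mm from the turning axis in the front direction (over the inner end of the tongue), 35 mm above the work surface: where the origin of a jar lies when that jar faces the front
- carousel (a joint): turntable angle in rad about the stand's vertical axis, positive counterclockwise from above. Hard stops at about -1.05 and +1.05. At +1.05 the tall-jar seat on the stand's +y side has come to the front, at -1.05 the one on its -y side. A spring (0.12 N m per rad) pulls towards 0, where it starts; dry friction is 0.05 N m: let go at a stop, it swings back about 0.6 rad
- turntable (a point): centre of the top of the turntable, a wooden disc 300 mm across, 35 mm above the work surface, turning with it. Three seats with 8 mm high rims lie 100 mm from the axis: two for tall jars, 60 degrees either side of its own -x direction, and one for the squat jar in its +x direction.
- handle: T-shaped handle turning with the carousel: a dark wooden crossbar on a 12 mm thick steel post that rises from the turntable's middle. Crossbar: 90 mm long (its own x), 18 mm thick (its own y), 26 mm high. Origin: centre of the crossbar's underside, on the turning axis, 192 mm above the work surface (top at 218 mm). At joint value 0 its axes are parallel to the stand's. It stands higher than all jars
- knob_jar: the jar wanted: white ceramic jar 66 mm across with a wooden lid, 95 mm high to the lid's top, with a wooden ball knob 36 mm across on the lid (134 mm high in all). Loose in one of the two tall-jar seats, either one. Origin: centre of its underside
- flat_jar: same white ceramic jar and wooden lid, 66 mm across and 95 mm high, but the lid is flat without a knob. Loose in the other tall-jar seat. Origin: centre of its underside
- squat_jar: low white ceramic jar with flat wooden lid, 66 mm across, 55 mm high, loose in the seat at the back. Origin: centre of its underside
- pitcher: bystander: steel milk pitcher with a side handle, 84 mm across, 100 mm high. Origin: centre of its underside
- cup: bystander: ceramic cup with a side handle, 84 mm across, 60 mm high. Origin: centre of its underside
- tamper: bystander: wooden tamper standing on its 58 mm foot, 90 mm high. Origin: centre of its underside

How it is judged (in metres and radians):
On the way, in this order (a step that is already met when the one before it is completed fails the run):
1. the fingers have taken hold of the handle (contact force between the fingers and handle above 1 N), for 0.2 s.
2. the knob-lidded jar is at the front, the turntable at its stop, turned by the handle (horizontal distance between knob_jar and front below 0.01 m and (value of joint carousel above 1 rad or value of joint carousel below -1 rad) and contact force between the fingers and handle above 0.5 N), for 0.2 s.
At the end, for the whole second after the job is handed in: The knob-lidded jar stands within 10 mm of the front point, the turntable is within 0.05 rad of its stop and still (under 0.1 rad/s), the fingers are on the handle (over 0.5 N), and all three jars are upright (within 0.15 rad) down in their seats (all of step 2 and velocity of joint carousel between -0.1 and 0.1 rad/s and angle between each of knob_jar, flat_jar, squat_jar's own z axis and vertical below 0.15 rad and height (world z) of each of knob_jar, flat_jar, squat_jar below 0.042 m); the arm keeps its last pose, push and grip.
It fails at once if a jar is touched by the robot (contact force between any of the arm, the fingers and knob_jar above 1 N or contact force between any of the arm, the fingers and flat_jar above 1 N or contact force between any of the arm, the fingers and squat_jar above 1 N).
It fails at once if a jar is tipped or leaves its seat (angle between any of knob_jar, flat_jar, squat_jar's own z axis and vertical above 0.3 rad or height (world z) of any of knob_jar, flat_jar, squat_jar above 0.05 m).
It fails at once if the pitcher, cup or tamper is pushed away or tipped (distance of any of pitcher, cup, tamper from where it was at the start of the episode above 0.03 m or angle between any of pitcher, cup, tamper's own z axis and vertical above 0.3 rad).
It also fails if it takes over 38 s, if anything falls off the work surface, if the arm or the gripper's body presses on something with over 40 N, if the wrist force passes 120 N, or if a joint passes its speed limit or range.

### The arm

A 6-joint arm with a two-finger parallel gripper is mounted at the origin on the work surface. World frame = base frame: x ahead of the robot, y to its left, z up, the work surface at z = 0. Lengths are in mm, angles in rad, forces in N, time in s.
With the tool pointing down it reaches from about 275 to 850 mm from the base axis. Payload 5.2 kg.
Tool frame: the origin (TCP) lies midway between the tips of the shut fingers; the grasp point (between the pads) lies 19 mm behind it; z points along the fingers, y is the direction in which the jaws open and shut (so a half turn about z gives the same grasp; the last joint's range is limited). The gripper opens to 85 mm and grips with 20 to 120 N. Pads are 22 mm wide; open, the fingers measure 114 mm over their backs; the gripper's body (76 mm by 85 mm) begins 54 mm behind the grasp point. The pads swing forward as they close: fully open they stand 13 mm farther back than shut.
Start: joints at [-1.501, 0.259, 1.535, -0, 1.348, -0.203], TCP at [148.207, -529.66, 231.31] pointing down, gripper open.
Joint ranges: [-3.14, 3.14], [-0.91, 2.08], [0.19, 2.58], [-1.22, 4.36], [0.22, 2.71], [-3.12, 3.12]. Speed limits (rad/s): [2.57, 2.57, 3.14, 3.14, 3.14, 3.14].

### API

Orientations are given as a 3x3 rotation matrix whose columns are the frame's x, y, z axes.
In Python, from cell import manip gives the robot as it stands.
- The arm moves only by the shell command python3 -m pendant 'ROWS' [FORCE]. ROWS is JSON, one flat list of numbers, 7 for each row, row after row: the turn, a rotation vector about the tool's x, y, z in degrees, then the shift along the tool's x, y, z in cm, then the closure, from 0 (fully open) to 1 (shut). A call has 1 to 20 rows; each row shifts and turns the commanded pose from where the row before left it, along the tool's axes as they then stand; what a row does not reach is not made up. A row lasts 1/12 s, in which the tool goes at most 41.7 mm and 7.16 degrees, less where a joint would pass 70% of its speed; a pose out of reach is approached as far as the arm can. A call is refused whole if a number of a shift passes 4.17 or a number of a turn 7.16, either way. A call with a gripper value outside its range is refused whole. The fingers move at their own pace and stop on an object; FORCE is the grip in N (left out, the last holds). Time passes only in rows, so rows that do not move let the fingers close. It gives the time, the measured TCP pose, the force and the opening at its end, in the units of the state.
- manip.get_state(): the state, without advancing time (a new reading comes with each control period).
- manip.camera(name): name is "side" or "top" or "wrist"; returns the picture (420x560x3 uint8, blue, green, red); there is no depth.
- manip.calibration(name): a dict with "fovy" (degrees; the focal length in pixels is half the picture's height over the tangent of half this angle, whatever the lens; pixels are square), "cx", "cy" (the principal point, pixels), "R" (3x3) and "t" (3): a world point X has camera coordinates R X + t. Camera axes: x right, y down, z forward; pixel columns grow to the right and rows downward; lengths in mm; the calibration is good to about 2 mm. A picture is of the moment at which its call begins: read the wrist's pose just before it. calibration takes no time and is no camera call; for the wrist camera it gives the pose at the moment of the call.
- manip.close_job(): hands the job in, once; it reports no verdict.
The state is a dict: "clock": time; "q": joint angles; "qd": joint speeds; "tau": joint torques, N m; "tcp_pos": TCP position; "tcp_rot": TCP orientation; "ft_force": force on the tool from outside, world axes, zero at the start; "ft_torque": the same for the moment, N m; "finger_gap": finger opening in mm.
Only numpy, scipy, OpenCV 4.12 (cv2) and the standard library are available. Lean on these libraries where they do the work, as an engineer would, in place of code of your own. Each camera call takes 0.05 s, during which the arm holds its last target.

## Working session

There is one attempt and no reset: what is moved stays moved. The work goes in short steps, Python scripts to look and compute and a shell command to move; the robot and the scene stay as the last step left them, time stands still between calls to the robot, and variables do not carry over. Pictures are saved under pics/ and viewed, and the job is handed in when it is done.

```bash
mkdir -p pics
python3 - <<'E'
from cell import manip
import cv2,numpy as np
for n in ["top","side"]:
    c=manip.calibration(n); print(n,c)
    cv2.imwrite(f"pics/{n}0.png",manip.camera(n))
print(manip.get_state())
E
```

```text
top {'fovy': 48.538399620051216, 'cx': 279.1432430640498, 'cy': 205.69762449767282, 'R': array([[-0.02193771, -0.99946267, -0.02435363],
       [-0.98174984,  0.02613893, -0.18837198],
       [ 0.18890734,  0.01977672, -0.98179575]]), 't': array([  13.54757276,  583.62660644, 1185.0803165 ])}
side {'fovy': 55.66621406178428, 'cx': 282.5601956822606, 'cy': 211.02995352193633, 'R': array([[-0.71441595, -0.69936397, -0.02235799],
       [-0.44296629,  0.47677264, -0.75925537],
       [ 0.54165553, -0.53252031, -0.65040864]]), 't': array([ 408.75177746,  358.28857346, 1051.81739279])}
{'clock': 0.1, 'q': array([-1.50080343e+00,  2.59244531e-01,  1.53597405e+00,  2.46892037e-07,
        1.34801386e+00, -2.02817432e-01]), 'qd': array([-0.00028341, -0.00045303, -0.00187251,  0.00021029, -0.00016462,
       -0.0008106 ]), 'tau': array([ 3.70419788e-03, -4.46966851e+01, -2.91249543e+01, -3.92993798e-05,
        6.21615123e-03,  1.09086483e-05]), 'tcp_pos': array([ 148.17069063, -529.16862368,  230.57144184]), 'tcp_rot': array([[ 9.63017523e-01,  2.69438745e-01, -1.14439653e-04],
       [ 2.69438567e-01, -9.63016190e-01,  1.63579033e-03],
       [ 3.30538057e-04, -1.60612921e-03, -9.99998656e-01]]), 'ft_force': array([-0.42556324,  0.19287841,  0.8323951 ]), 'ft_torque': array([-0.00282972, -0.01056357, -0.02600234]), 'finger_gap': 85.22522652421449}
```

View pics/top0.png

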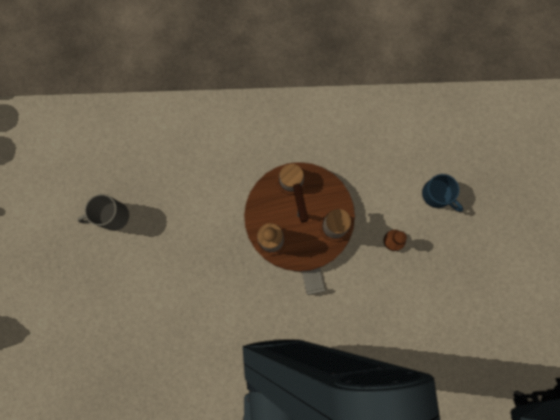

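View pics/side0.png

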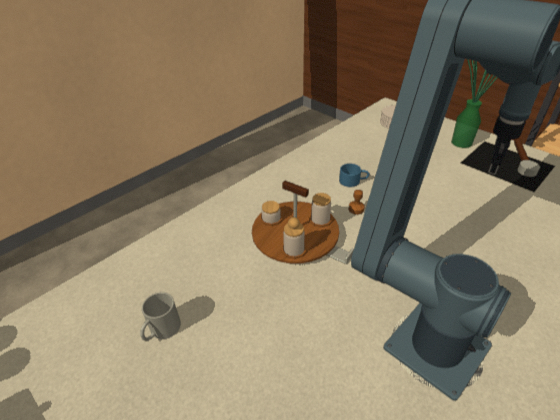

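```bash
cat > h.py <<'E'
from cell import manip
import cv2,numpy as np
def f(c): return 210/np.tan(np.radians(c['fovy']/2))
def ray(c,u,v,z):
    R=c['R'];t=c['t'];d=R.T@np.array([(u-c['cx'])/f(c),(v-c['cy'])/f(c),1]);o=-R.T@t
    return o+d*(z-o[2])/d[2]
def proj(c,X):
    p=c['R']@np.array(X,float)+c['t'];return f(c)*p[:2]/p[2]+[c['cx'],c['cy']]
def tri(cs,ps):
    A=[];b=[]
    for c,p in zip(cs,ps):
        o=-c['R'].T@c['t'];d=c['R'].T@np.array([(p[0]-c['cx'])/f(c),(p[1]-c['cy'])/f(c),1]);d/=np.linalg.norm(d)
        P=np.eye(3)-np.outer(d,d);A.append(P);b.append(P@o)
    return np.linalg.solve(sum(A),sum(b))
E
python3 - <<'E'
import cv2
a=cv2.imread('pics/top0.png')[150:305,225:365];cv2.imwrite('pics/topz.png',cv2.resize(a,None,fx=3.8,fy=3.8,interpolation=cv2.INTER_CUBIC))
a=cv2.imread('pics/side0.png')[170:280,240:360];cv2.imwrite('pics/sidez.png',cv2.resize(a,None,fx=5,fy=5,interpolation=cv2.INTER_CUBIC))
E
```

```text
(no output)
```

View pics/topz.png

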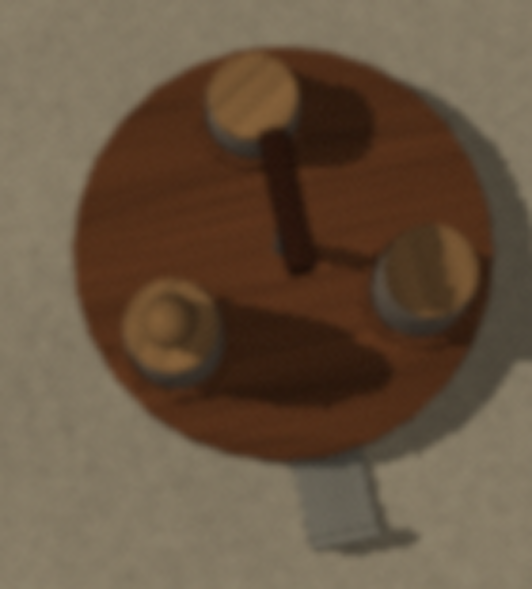

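View pics/sidez.png

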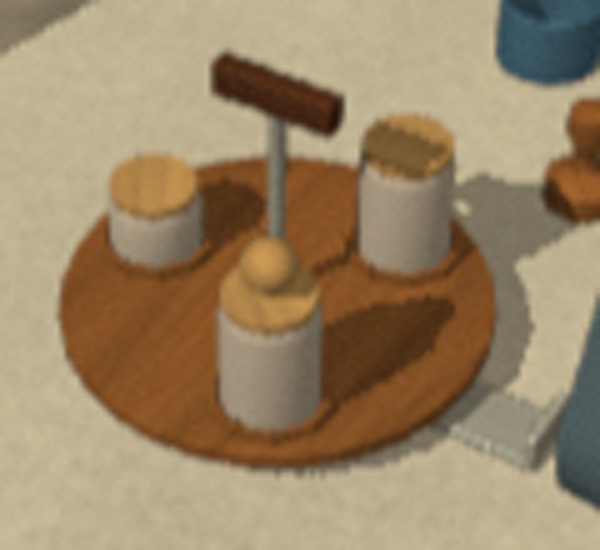

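Run:
```python
from h import *
T=manip.calibration('top');S=manip.calibration('side')
tz=lambda x,y:((x+.5)/3.8-.5+225,(y+.5)/3.8-.5+150)
sz=lambda x,y:((x+.5)/5-.5+240,(y+.5)/5-.5+170)
print('cam',-T['R'].T@T['t'],-S['R'].T@S['t'])
a=cv2.imread('pics/top0.png')
print('disc',ray(T,*tz(284,254.5),35), 'L/R',ray(T,*tz(75,250),35),ray(T,*tz(493,250),35))
e1=ray(T,*tz(278,130),218);e2=ray(T,*tz(300,264),218)
print('bar',e1,e2,np.linalg.norm(e1-e2),(e1+e2)/2,np.degrees(np.arctan2(*(e1-e2)[1::-1])))
print('tongue tip',ray(T,*tz(346,545),15))
print('knob tri',tri([T,S],[tz(169,320),sz(268,264)]))
print('knob jar',ray(T,*tz(170,320),35+116),'flat',ray(T,*tz(427,271),130),'squat',ray(T,*tz(253,98),90))
print('bar side mid', ray(S,*sz(278,94),205))
# ends by tri
for n,t,s in [('far',(278,130),(224,70)),('near',(300,266),(333,115))]:
    print(n,tri([T,S],[tz(*t),sz(*s)]))
```

```text
cam [ 349.4021665   -25.15208628 1273.77565043] [-118.99415764  675.15820552  965.28251471]
disc [556.39087654 -54.02562604  35.        ] L/R [563.50084563  94.38544707  35.        ] [ 555.77138884 -201.76850069   35.        ]
bar [603.17096483 -48.41741044 218.        ] [519.75340407 -59.22984305 218.        ] 84.11538588176938 [561.46218445 -53.82362675 218.        ] 7.3853981129915915
tongue tip [353.1792955  -91.52545443  15.        ]
knob tri [497.30329467  23.95338162 151.01416745]
knob jar [496.49128245  22.72776109 151.        ] flat [ 527.18988077 -144.63158252  130.        ] squat [657.07305291 -34.69001783  90.        ]
bar side mid [561.54152307 -52.54673817 205.        ]
far [606.28485309 -49.05626812 203.23746009]
near [520.79965717 -59.35286102 205.861162  ]
```

```bash
python3 -m pendant '[0,0,0,0,0,-3,0, 0,0,0,1.5,-1,0,0, 0,0,0,2.8,-1.85,0,0, 0,0,0,2.8,-1.85,0,0, 0,0,0,2.8,-1.85,0,0, 0,0,0,2.8,-1.85,0,0, 0,0,0,2.8,-1.85,0,0, 0,0,0,2.8,-1.85,0,0, 0,0,0,2.8,-1.85,0,0, 0,0,0,2.8,-1.85,0,0, 0,0,0,2.8,-1.85,0,0, 0,0,0,2.8,-1.85,0,0, 0,0,0,2.8,-1.85,0,0, 0,0,0,2.8,-1.85,0,0, 0,0,0,2.8,-1.85,0,0, 0,0,0,2.8,-1.85,0,0, 0,0,0,2.8,-1.85,0,0, 0,0,0,2.8,-1.85,0,0, 0,0,0,2.8,-1.85,0,0, 0,0,0,1.5,-1,0,0]' 60
python3 - <<'E'
from h import *
print(manip.get_state()['tcp_pos'],manip.get_state()['tcp_rot'])
c=manip.calibration('wrist');a=manip.camera('wrist');cv2.imwrite('pics/w1.png',a);print(c)
E
```

```text
clock: 1.77
tcp_pos: [546.9, -67.9, 260.9]
tcp_rot: [[0.962, 0.271, 0.001], [0.271, -0.962, 0.001], [0.001, -0.001, -1.0]]
ft_force: [-0.1, -1.2, -0.7]
finger_gap: 85.5
[546.91883885 -67.94950153 260.94715008] [[ 9.62449591e-01  2.71459909e-01  5.49499203e-04]
 [ 2.71459096e-01 -9.62449195e-01  1.22734441e-03]
 [ 8.62039867e-04 -1.03209057e-03 -9.99999096e-01]]
{'fovy': 62.77368218710901, 'cx': 274.9907319398867, 'cy': 208.25355345246567, 'R': array([[ 0.27203609, -0.96228646, -0.00106697],
       [-0.92577194, -0.26201574,  0.27256936],
       [-0.26256937, -0.07316093, -0.96213554]]), 't': array([-215.50227082,  443.65681721,  546.40284129])}
```

View pics/w1.png

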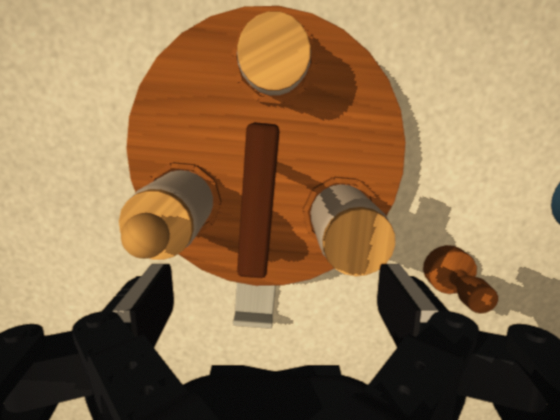

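Wrist view: the knob jar is at lower left (145,235), the bar's top runs from (263,124) to (252,276), and the tongue is at (256,305).

Run:
```python
from h import *
c=manip.calibration('wrist');print('cam',-c['R'].T@c['t'])
P=[ray(c,u,v,218) for u,v in [(248,124),(279,125),(237,273),(267,274)]]
for p in P: print(p)
e1=(P[0]+P[1])/2;e2=(P[2]+P[3])/2;print((e1+e2)/2,np.linalg.norm(e1-e2),np.degrees(np.arctan2(*(e1-e2)[1::-1])))
print('disc LR',ray(c,127,140,35),ray(c,405,148,35),'top',ray(c,268,5,35),'bot',ray(c,270,286,35))
print('tongue end',ray(c,235,325,15),ray(c,272,327,15))
X=tri([manip.calibration('top'),c],[((169.5)/3.8-.5+225,320.5/3.8-.5+150),(146,237)]);print('knob',X)
```

```text
cam [613.7587711  -49.85820614 404.48721397]
[603.51610004 -37.59945096 218.        ]
[607.48572433 -53.44506296 218.        ]
[518.39665594 -53.0710612  218.        ]
[522.65894084 -70.40072158 218.        ]
[563.01435529 -53.62907418 218.        ] 86.50613856622472 10.802697430871097
disc LR [542.59105828  93.33791516  35.        ] [ 615.06790572 -192.2473901    35.        ] top [705.70941632 -16.01667524  35.        ] bot [419.11467743 -98.19015521  35.        ]
tongue end [341.89612388 -72.20105243  15.        ] [ 352.22632166 -119.2784089    15.        ]
knob [495.87183485  22.36692449 152.9851458 ]
```

```bash
python3 -m pendant '[0,0,5,0,0,0,0, 0,0,0,1.7,-1.05,0,0, 0,0,0,0,0,2,0, 0,0,0,0,0,2,0, 0,0,0,0,0,2,0, 0,0,0,0,0,1.5,0, 0,0,0,0,0,0,0, 0,0,0,0,0,0,0]' 40
python3 - <<'E'
from h import *
for n in ['wrist','side']:
    cv2.imwrite(f'pics/{n}2.png',manip.camera(n))
E
```

```text
clock: 2.48
tcp_pos: [559.3, -57.6, 185.6]
tcp_rot: [[0.983, 0.184, -0.002], [0.184, -0.983, 0.001], [-0.002, -0.001, -1.0]]
ft_force: [-0.4, -0.4, -0.0]
finger_gap: 85.5
```

View pics/wrist2.png

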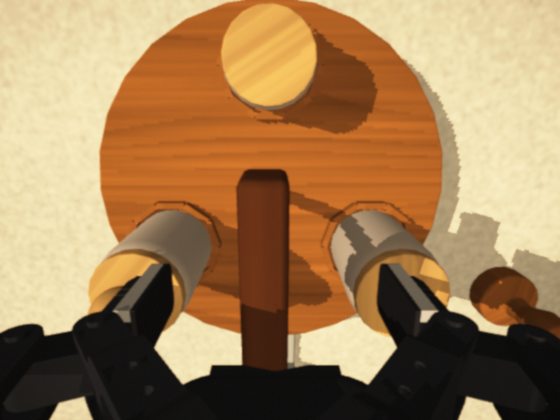

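View pics/side2.png

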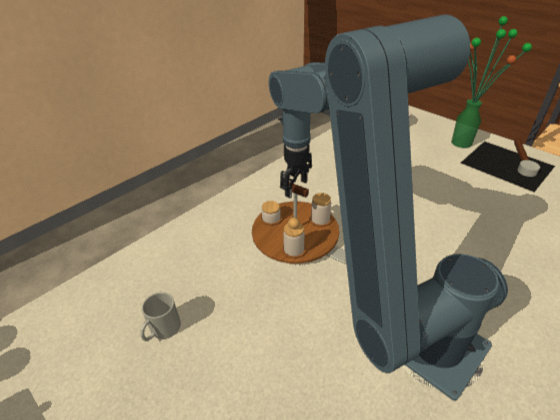

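```bash
python3 -m pendant '[0,0,0,0.3,-0.35,0,0, 0,0,0,0,0,0,1, 0,0,0,0,0,0,1, 0,0,0,0,0,0,1, 0,0,0,0,0,0,1, 0,0,0,0,0,0,1, 0,0,0,0,0,0,1, 0,0,0,0,0,0,1, 0,0,0,0,0,0,1, 0,0,0,0,0,0,1, 0,0,0,0,0,0,1, 0,0,0,0,0,0,1]' 40
python3 - <<'E'
from h import *
s=manip.get_state();print(s['ft_torque'],s['ft_force'],s['tcp_pos'])
cv2.imwrite('pics/w3.png',manip.camera('wrist'))
E
```

```text
clock: 3.58
tcp_pos: [562.2, -52.9, 186.5]
tcp_rot: [[0.983, 0.185, -0.0], [0.185, -0.983, 0.001], [0.0, -0.001, -1.0]]
ft_force: [-1.5, 5.6, 2.5]
finger_gap: 17.5
[ 0.8076061   0.23788004 -0.02376821] [-1.4610454   5.62493925  2.51020637] [562.24886123 -52.93572179 186.52713918]
```

View pics/w3.png

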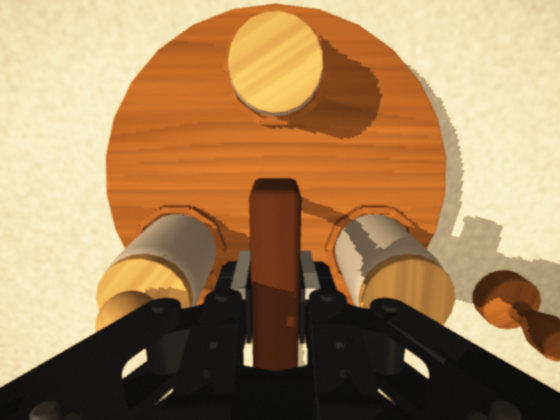

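Gripped at 17.5 mm with the jars clear. Now turning counterclockwise, which is negative about the tool z axis.

```bash
python3 -m pendant '[0,0,-1,0,0,0,1, 0,0,-2,0,0,0,1, 0,0,-3,0,0,0,1, 0,0,-3,0,0,0,1, 0,0,-3,0,0,0,1, 0,0,-3,0,0,0,1, 0,0,-3,0,0,0,1, 0,0,-3,0,0,0,1, 0,0,-3,0,0,0,1, 0,0,-3,0,0,0,1, 0,0,-3,0,0,0,1, 0,0,-2,0,0,0,1, 0,0,0,0,0,0,1, 0,0,0,0,0,0,1]'
python3 - <<'E'
from h import *
s=manip.get_state();print(s['ft_torque'],s['ft_force'],s['tcp_pos'],np.degrees(np.arctan2(s['tcp_rot'][1,0],s['tcp_rot'][0,0])))
cv2.imwrite('pics/w4.png',manip.camera('wrist'))
E
```

```text
clock: 4.8
tcp_pos: [562.0, -52.3, 186.6]
tcp_rot: [[0.735, 0.678, -0.001], [0.678, -0.735, 0.002], [0.001, -0.002, -1.0]]
ft_force: [-2.7, 7.4, 4.9]
finger_gap: 17.9
[ 0.88701671  0.32049315 -0.03287218] [-2.68403913  7.42091845  4.91090129] [561.96847212 -52.32459521 186.56472962] 42.6590717653626
```

View pics/w4.png

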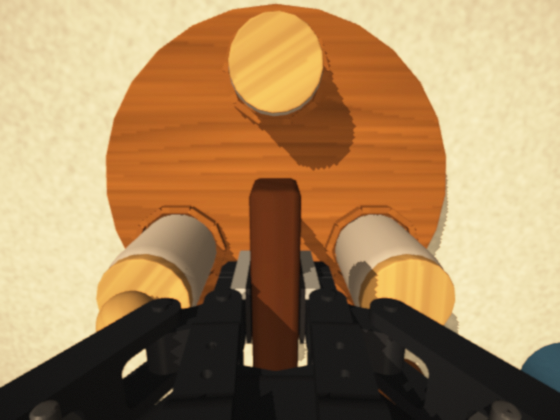

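The turntable follows without slip: the picture is unchanged in the tool frame. Next is most of the rest, then a slow approach to the stop.

```bash
python3 -m pendant '[0,0,-2,0,0,0,1, 0,0,-3,0,0,0,1, 0,0,-3,0,0,0,1, 0,0,-3,0,0,0,1, 0,0,-3,0,0,0,1, 0,0,-3,0,0,0,1, 0,0,-3,0,0,0,1, 0,0,-2,0,0,0,1, 0,0,-1,0,0,0,1, 0,0,-1,0,0,0,1, 0,0,-1,0,0,0,1, 0,0,0,0,0,0,1, 0,0,0,0,0,0,1]'
cat > st.py <<'E'
from h import *
s=manip.get_state();print(s['ft_torque'],s['ft_force'],s['tcp_pos'],np.degrees(np.arctan2(s['tcp_rot'][1,0],s['tcp_rot'][0,0])),s['finger_gap'],s['q'][5])
E
python3 st.py
```

```text
clock: 5.93
tcp_pos: [561.6, -52.0, 186.5]
tcp_rot: [[0.38, 0.925, -0.002], [0.925, -0.38, 0.003], [0.002, -0.002, -1.0]]
ft_force: [-4.1, 8.4, 5.4]
finger_gap: 17.5
[ 1.04674719  0.44647119 -0.11599534] [-4.142867    8.44630521  5.42936302] [561.55034068 -52.02260996 186.52470174] 67.6513144905894 17.458558007745204 0.09790002699471592
```

```bash
python3 -m pendant '[0,0,-1,0,0,0,1, 0,0,-1,0,0,0,1, 0,0,0,0,0,0,1, 0,0,0,0,0,0,1]'; python3 st.py
```

```text
clock: 6.27
tcp_pos: [561.5, -52.0, 186.5]
tcp_rot: [[0.348, 0.938, -0.002], [0.938, -0.348, 0.003], [0.002, -0.002, -1.0]]
ft_force: [-5.0, 8.9, 6.0]
finger_gap: 17.3
[ 1.03495341  0.50176878 -0.12064731] [-4.95317321  8.85874368  6.02371782] [561.51203813 -51.99176539 186.53570996] 69.652617057024 17.34781440746657 0.06301361828100982
```

```bash
python3 -m pendant '[0,0,-1,0,0,0,1, 0,0,-1,0,0,0,1, 0,0,0,0,0,0,1, 0,0,0,0,0,0,1]'; python3 st.py
```

```text
clock: 6.6
tcp_pos: [561.5, -52.0, 186.6]
tcp_rot: [[0.316, 0.949, -0.002], [0.949, -0.316, 0.003], [0.002, -0.002, -1.0]]
ft_force: [-5.0, 8.1, 5.3]
finger_gap: 17.5
[ 1.08510831  0.51433472 -0.86507353] [-4.97606284  8.12606486  5.2917581 ] [561.48893009 -51.96839632 186.56740211] 71.5622647960923 17.5071224605407 0.02931282486912719
```

Torque jumped from -0.12 to -0.87 N m, so it is against the stop. I'll press 1° more, hold, and look.

```bash
python3 -m pendant '[0,0,-1,0,0,0,1, 0,0,0,0,0,0,1, 0,0,0,0,0,0,1, 0,0,0,0,0,0,1, 0,0,0,0,0,0,1, 0,0,0,0,0,0,1]'; python3 st.py
python3 - <<'E'
from h import *
cv2.imwrite('pics/w5.png',manip.camera('wrist'))
a=manip.camera('side');cv2.imwrite('pics/s5.png',cv2.resize(a[150:300,220:380],None,fx=4,fy=4,interpolation=cv2.INTER_CUBIC)[:600,:640])
c=manip.calibration('side')
C=np.array([562,-54]);y=np.radians(10.7)
F=C-100*np.array([np.cos(y),np.sin(y)]);print('expected knob',F,proj(c,[*F,151]), 'crop',(proj(c,[*F,151])-[220,150])*4)
E
python3 st.py
```

```text
clock: 7.1
tcp_pos: [561.5, -51.8, 186.6]
tcp_rot: [[0.3, 0.954, -0.001], [0.954, -0.3, 0.004], [0.003, -0.002, -1.0]]
ft_force: [-4.6, 7.9, 6.2]
finger_gap: 17.5
[ 1.21055263  0.57941818 -1.04266382] [-4.58130194  7.86812103  6.21280567] [561.5435744  -51.81637135 186.55450413] 72.53522037698949 17.490816970067165 0.012174160612242023
expected knob [463.73872035 -72.56666154] [322.48816184 212.18872851] crop [409.95264735 248.75491404]
[ 1.19553524  0.55275768 -1.021706  ] [-3.1680739   8.96549735  5.29406613] [561.52805016 -51.80588135 186.56008553] 72.53722111147246 17.28805783839689 0.012162197213314862
```

View pics/w5.png

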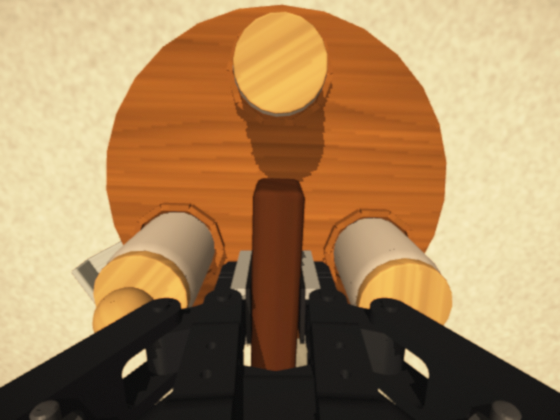

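View pics/s5.png

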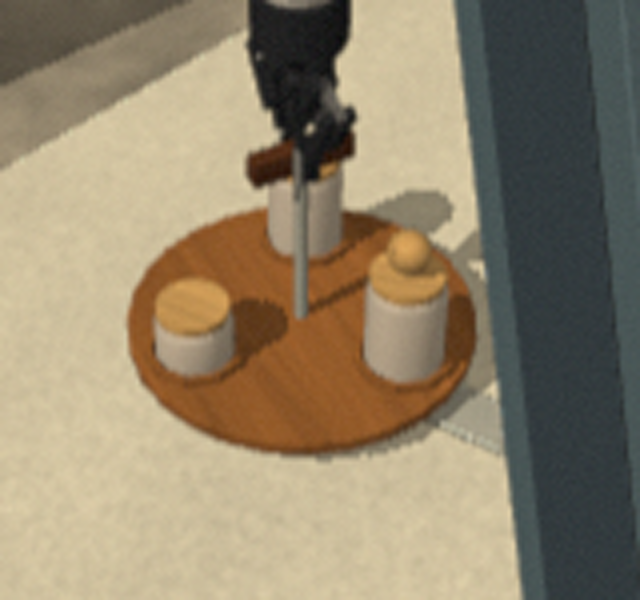

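The side view puts the knob at crop (410,250), against (410,249) predicted for the front. All jars are upright. I'll hold briefly to confirm it stays still, then hand in.

```bash
python3 -m pendant '[0,0,0,0,0,0,1, 0,0,0,0,0,0,1, 0,0,0,0,0,0,1, 0,0,0,0,0,0,1, 0,0,0,0,0,0,1, 0,0,0,0,0,0,1]'; python3 st.py
python3 -c "
from h import *
a=manip.camera('side');cv2.imwrite('pics/s6.png',a)
manip_c=manip.close_job();print(manip_c)"
```

```text
clock: 7.7
tcp_pos: [561.6, -51.8, 186.6]
tcp_rot: [[0.3, 0.954, -0.001], [0.954, -0.3, 0.004], [0.003, -0.002, -1.0]]
ft_force: [-3.0, 8.0, 6.0]
finger_gap: 17.5
[ 1.27389914  0.53264839 -1.06818398] [-2.97213436  8.0298372   6.02836393] [561.55068083 -51.81763703 186.56508692] 72.53833556624825 17.460121569037238 0.012154686344035175
the job is handed in; nothing more can be done
None
```

The knob-lidded jar now faces the front, over the tongue, and I handed the job in at about 7.7 s still gripping the crossbar. The knob jar was in the seat on the stand's +y side, so I gripped the crossbar at 40 N (opening 17.5 mm) and turned counterclockwise to the stop.

Last checks:
- **Stop:** the moment about the vertical jumped from -0.12 to about -0.9 N m at about 61° of tool turn. It then held steady at about -1.05 N m with the tool not moving.
- **Jar position:** the knob appeared within about 1 pixel of where the front point should be in the side image. All jars were upright in their seats.
- **Slip:** the bar shifted by a degree or so in the pads when I pressed the last bit against the stop. The grip held.
- **Disagreement:** the tool ended about 2 mm from my estimate of the turning axis, with a side force of about 9 N, well under the limit.
- **Bystanders:** I did not measure the pitcher, cup and tamper again at the end. The gripper stayed above the handle's level except at the handle itself, and the readings showed no sign of other contact.

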